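# Stow a bolster chisel in the lower tier of a flap-divided tool case

## Task

First squeeze the sprung catch tab on the tool case's flap towards the fixed fin beside it and swing the flap up until it leans back a little past upright. Then draw the bolster chisel by its blade right out from under the low shelf, lay it down on the bench and let go, take it again by its shaft, and lay it flat in the fitted cradle of the lower tier, blade in the wide well and shaft in the narrow slot. Finally swing the flap shut until its catch is engaged again with the tab sprung back, and leave the two tins and the jar standing where they are.

Things in the scene. Friction and masses are not known exactly. Their poses are not given: they have to be found in the camera images.
- case: Fixed plywood tool case, 212 mm wide (y), 214 mm deep (x -76 to +138). Origin on the bench under the middle of the lower tier; x points front to back (away from the robot), y to the left along the hinge. Lower tier: bay x -70 to +70, y -100 to +100, floor 10 mm above the bench, walls to 60 mm, covered by the flap. Behind it (x over 70) a fixed upper tray of screws, walls to 80 mm
- cradle (a point): Middle of the bay floor, 10 mm above the bench, axes as the case. The chisel lies home with its origin here and its +x (shaft) along case +y. Rails on the floor, tops 22 mm above it, form the cradle: blade well 60 mm wide in x at y -100 to -25, shaft slot 36 mm wide at y +60 to +100. Between (y -25 to +60) the bay is clear for fingers over x -52 to +70
- well (a point): Middle of the wide blade well, on the bay floor at case x 0, y -62 mm (the right-hand end seen from the robot). Axes as the case
- keeper (a point): Small fixed steel barb inside the case's front wall, under the shut flap: case x -68 to -52, y 11 to 24, 46 to 59 mm above the bench. The catch's tooth hooks under it; keep clear of it when working in the bay
- flap (a joint): Flap hinge angle, rad: 0 shut (level, its top 60 mm above the bench, flush with the case's walls), 1.57 upright, stop at 2.0. Grey plate 138 (x) x 196 (y) x 6 mm hinged along its far edge, opening up and away from the robot. Leaning back at 1.7 or so it leaves most room over the bay. Stiff hinge: stays at any angle, 2 to 5 N at the front edge move it. Engaged, the catch holds it within 0.02 rad
- hinge (a point): Middle of the hinge line: case x +70, y 0, 60 mm above the bench; the line runs along case y. Turns with the flap
- tab (a joint): Travel of the sprung catch tab, m: 0 sprung out (engaged if the flap is shut), 0.014 squeezed home; spring 4 N at rest, 9 N home; frees the flap from about 0.011. It must stay squeezed until the flap has risen 0.2 rad. To shut: bring the flap right down with the tab squeezed, then let go, and it springs back under the keeper; or press the flap down until it snaps
- tab_face (a point): Centre of the tab's outer (left) face, 30 mm above the flap, 115 mm from the hinge, at case y +22, or +8 when squeezed. The tab is an upright steel plate on the flap, 24 (x) x 6 (y) x 40 mm tall, that slides to the right (-y) towards the fin
- fin (a point): Outer (right) face of the fixed fin, 30 mm above the flap, 115 mm from the hinge, at case y -22. The fin is an upright grey plate like the tab, part of the flap. Over the outer faces fin and tab measure 44 mm, 30 mm when squeezed
- pinch (a point): Where to squeeze: 30 mm above the flap's top, 115 mm from the hinge (23 mm behind its front edge), case y -7, midway between the outer faces of fin and tab once squeezed. Turns with the flap; z is the flap's upward normal. Pinched along case y, the plates can turn between the pads as the flap swings, so the gripper may keep pointing down; the flap then lags up to 0.1 rad behind the hand
- chisel: Loose steel bolster chisel, 180 mm long, 0.3 to 0.55 kg, flat. Origin mid-length, on its underside; centre of mass near it. Blade to -x: x -90 to -20, 50 mm wide, 14 mm thick. Shaft to +x: x -20 to +90, 26 mm wide, 26 mm tall. Both rest on the same plane. Starts on the bench, shaft under the low shelf, blade sticking out towards the robot
- blade_tip (a point): Middle of the chisel's cutting edge, 90 mm from its origin (chisel x = -90), 7 mm above its underside
- rack: Fixed low wooden shelf on the bench: roof 135 mm deep (rack x from +75 to +210), 134 mm wide, top 57 mm above the bench, 45 mm clear beneath, between side walls 12 mm thick (110 mm clear between). Open to the front (-x) and back. Origin on the bench 75 mm in front of the roof's front edge, centred; x points from front to back
- rack_back (a point): Point on the bench under the shelf, at rack x = +165, y = 0. The chisel is right out when its origin is more than 175 mm from here
- tin_floor: Bystander: white paint tin, 72 mm across, 85 mm tall, on the bench to the left of the chisel's blade. Origin at the centre of its underside
- tin_shelf: Bystander: grey paint tin, 66 mm across, 80 mm tall, on the roof of the low shelf. Origin at the centre of its underside
- jar: Bystander: amber glass jar with steel lid, 60 mm across, 95 mm tall, on the bench to the right in front of the low shelf. Origin at the centre of its underside

How it is judged:
By the outcome, as a careful person would: the job done as asked, in the order asked, and still so for the second after the job is handed in, with the robot touching nothing.
It also fails if it takes over 72 s, if anything falls off the work surface, if the arm or the gripper's body presses on something with over 40 N, if the wrist force passes 120 N, or if a joint passes its speed limit or range.

## Robot

A 6-joint arm with a two-finger parallel gripper is mounted at the origin on the work surface. World frame = base frame: x ahead of the robot, y to its left, z up, the work surface at z = 0. Lengths are in m, angles in rad, forces in N, time in s.
With the tool pointing down it reaches from about 0.35 to 0.975 m from the base axis. Payload 4.9 kg.
Tool frame: the origin (TCP) lies midway between the tips of the shut fingers; the grasp point (between the pads) lies 19 mm behind it; z points along the fingers, y is the line along which they close (so a half turn about z gives the same grasp; the last joint's range is limited). The gripper opens to 85 mm and grips with 20 to 120 N. Pads are 22 mm wide; open, the fingers measure 114 mm over their backs; the gripper's body (76 mm by 85 mm) begins 54 mm behind the grasp point. The pads swing forward as they close: fully open they stand 13 mm farther back than shut.
Start: joints at [-1.393, 0.053, 1.613, -0, 1.476, -0.119], TCP at [0.183, -0.598, 0.231] pointing down, gripper open.
Joint ranges: [-3.01, 3.01], [-1.01, 2.22], [0.06, 2.58], [-1.02, 4.17], [0.09, 2.62], [-3.14, 3.14]. Speed limits (rad/s): [2.57, 2.57, 3.14, 3.14, 3.14, 3.14].

## Interface

Orientations are given as a unit quaternion [w, x, y, z].
In Python, from plant import manip gives the robot as it stands.
- The arm moves only by the shell command python3 shift.py 'ROWS'. ROWS is a JSON list of rows, 1 to 5 of them, each of 7 numbers: the opening from 0.0 (shut) to 1.0 (fully open), then dx, dy, dz in m, then a rotation vector rx, ry, rz in rad; each row shifts and turns the commanded pose from where the row before left it, along the tool's axes as they then stand; what a row does not reach is not made up. A row lasts 1/8 s, in which the tool goes at most 0.0625 m and 0.188 rad, less where a joint would pass 70% of its speed; a pose out of reach is approached as far as the arm can. The fingers move at their own pace and stop on an object; the grip force is fixed at half the most. Time passes only in rows, so rows that do not move let the fingers close. It prints the time, the measured TCP pose, the force, the opening and the grip force at its end. Input that does not fit is refused with a message, and nothing moves.
- manip.state(): the state, without advancing time (a new reading comes with each control period).
- manip.grab_frame(name): name is "side" or "top" or "wrist"; returns the picture (400x640x3 uint8, red, green, blue); there is no depth.
- manip.camera_params(name): a dict with "intrinsics" (3x3 intrinsics, pixels), "k1" (the pictures are not rectified: a ray, as slopes to the right and down, at radius r is drawn at 1 + k1 r^2 times it, then the intrinsics apply), "xyz" and "orientation" of the camera in the world. Camera axes: x right, y down, z forward; pixel columns grow to the right and rows downward; lengths in m; the calibration is good to about 2 mm. A picture is of the moment at which its call begins: read the wrist's pose just before it. camera_params takes no time and is no camera call; for the wrist camera it gives the pose at the moment of the call.
- manip.job_done(): hands the job in; it is judged then, once.
The state is a dict: "time": time; "joint_pos": joint angles; "joint_vel": joint speeds; "joint_efforts": joint torques, N m; "tool_pos": TCP position; "tool_rot": TCP orientation; "contact_force": force on the tool from outside, world axes, zero at the start; "ft_torque": the same for the moment, N m; "gripper_width": opening from 0.0 (shut) to 1.0 (fully open); "grasp_force": force on a finger pad.
Only numpy, scipy, OpenCV 4.12 (cv2) and the standard library are available. Lean on these libraries where they do the work, as an engineer would, in place of code of your own. Each camera call takes 0.05 s, during which the arm holds its last target. There are 200 camera calls.

## Working session

There is one attempt and no reset: what is moved stays moved. The work goes in short steps, Python scripts to look and compute and a shell command to move; the robot and the scene stay as the last step left them, time stands still between calls to the robot, and variables do not carry over. Pictures are saved under pics/ and viewed, at most 10 in all, crops included, and the job is handed in when it is done.

```bash
ls; mkdir -p pics; python3 - <<'E'
from plant import manip
import cv2,json
for n in("side","top","wrist"):
    p=manip.camera_params(n); print(n,p)
for n in("side","top"):
    cv2.imwrite(f"pics/{n}0.png",manip.grab_frame(n)[:,:,::-1])
print(manip.state())
E
```

```text
pics
plant.py
shift.py
side {'intrinsics': array([[398.60996515,   0.        , 321.35039812],
       [  0.        , 398.60996515, 201.70311917],
       [  0.        ,   0.        ,   1.        ]]), 'k1': -0.027030967551482675, 'xyz': array([ 0.38952378, -0.6857694 ,  0.81345007]), 'orientation': array([-0.37487391,  0.91713153, -0.12813552,  0.04382467])}
top {'intrinsics': array([[457.41329063,   0.        , 316.50479032],
       [  0.        , 457.41329063, 196.47323405],
       [  0.        ,   0.        ,   1.        ]]), 'k1': -0.12276398995988685, 'xyz': array([0.32233427, 0.01954374, 1.27707608]), 'orientation': array([ 0.07452268, -0.70054987,  0.70586122, -0.07373051])}
wrist {'intrinsics': array([[347.18192956,   0.        , 321.02458192],
       [  0.        , 347.18192956, 199.77243569],
       [  0.        ,   0.        ,   1.        ]]), 'k1': -0.06604547716037834, 'xyz': array([ 0.24646566, -0.57790856,  0.37328978]), 'orientation': array([ 0.10601889,  0.79651257, -0.58985712, -0.07997685])}
{'time': 0.1, 'joint_pos': array([-1.39297609e+00,  5.33098402e-02,  1.61414998e+00, -9.72897491e-06,
        1.47597806e+00, -1.18992855e-01]), 'joint_vel': array([ 8.30004048e-04, -2.30902172e-03, -2.52662548e-03, -7.14982368e-04,
        2.82631520e-04,  9.40517577e-05]), 'joint_efforts': array([ 1.64287976e-03, -3.94901955e+01, -3.71362066e+01,  2.95988480e-05,
        3.92277871e-03, -1.71241265e-05]), 'tool_pos': array([ 0.18269954, -0.59712022,  0.23017818]), 'tool_rot': array([-9.22073723e-04,  9.89007456e-01,  1.47862777e-01, -3.19737189e-05]), 'contact_force': array([ 0.04597159, -0.60113144, -0.58769133]), 'ft_torque': array([-0.04056102,  0.00278198,  0.04789989]), 'grasp_force': 0.0, 'gripper_width': 1.005406879052948}
```
View pics/side0.png

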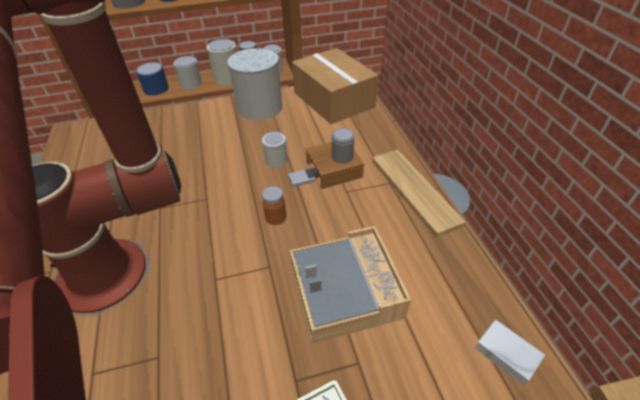

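View pics/top0.png

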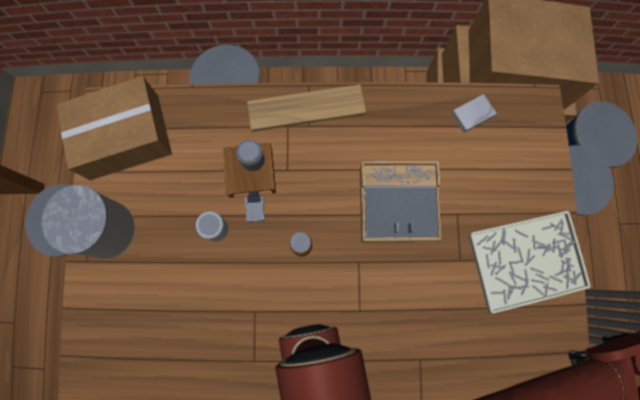

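The top view shows the case at (400,200) with the plates at (397,228) and (410,228). It also shows the blade at (254,208), the shelf at (250,168), the jar at (300,243) and the white tin at (210,225). The side view agrees. Next come the helpers and coarse positions.

```bash
cat > h.py <<'E'
import numpy as np, cv2
from scipy.spatial.transform import Rotation as R
from plant import manip
def rot(q): return R.from_quat(np.r_[q[1:],q[0]])
def rays(p,px):
    K=p["intrinsics"]; d=np.array([p["k1"],0,0,0,0.])
    # drawn = s*(1+k1 r^2): OpenCV radial model
    u=cv2.undistortPoints(np.float64(px).reshape(-1,1,2),K,d,None,None,None).reshape(-1,2)
    v=np.c_[u,np.ones(len(u))]
    return np.array(p["xyz"]),rot(p["orientation"]).apply(v)
def plane(p,px,z):
    o,v=rays(p,px); return o+v*((z-o[2])/v[:,2])[:,None]
def proj(p,X):
    c=rot(p["orientation"]).inv().apply(np.atleast_2d(X)-p["xyz"])
    r,_=cv2.Rodrigues(np.eye(3))
    return cv2.projectPoints(c,r,np.zeros(3),p["intrinsics"],np.array([p["k1"],0,0,0,0.]))[0].reshape(-1,2)
def tri(a,b):
    """a,b=(params,pixel); returns midpoint, gap"""
    (o1,v1),(o2,v2)=[rays(*x) for x in(a,b)]; v1,v2=v1[0],v2[0]
    t=np.linalg.lstsq(np.c_[v1,-v2],o2-o1,rcond=None)[0]
    A,B=o1+t[0]*v1,o2+t[1]*v2
    return (A+B)/2,np.linalg.norm(A-B)
def shot(name,f):
    p=manip.camera_params(name); im=manip.grab_frame(name)[:,:,::-1].copy()
    cv2.imwrite(f"pics/{f}.png",im); np.save(f"pics/{f}.npy",p,allow_pickle=True); return p,im
def load(f): return np.load(f"pics/{f}.npy",allow_pickle=True).item(),cv2.imread(f"pics/{f}.png")
def totool(target):
    s=manip.state(); return rot(s["tool_rot"]).inv().apply(np.array(target)-s["tool_pos"])
E
python3 - <<'E'
from h import *
p=manip.camera_params("top");q=manip.camera_params("side")
np.save("pics/top0.npy",p,allow_pickle=True);np.save("pics/side0.npy",q,allow_pickle=True)
np.set_printoptions(precision=3,suppress=True)
for n,px,z in [("tab",(397,228),.09),("fin",(410,228),.09),("caseFL",(361,240),.06),("caseFR",(440,241),.06),("caseBL",(362,162),.08),("caseBR",(439,163),.08),("blade",(254,208),.014),("bladefront",(255,221),.014),("rackFL",(229,196),.057),("rackFR",(275,191),.057),("rackBL",(224,149),.057),("rackBR",(272,144),.057),("jar",(300,243),.095),("tin",(210,225),.085)]:
    print(n,plane(p,[px],z)[0])
print(tri((p,(397,228)),(q,(311,271))),tri((p,(410,228)),(q,(316,287))))
s=manip.state();print(rot(s["tool_rot"]).as_matrix())
for X in [(0.45,-.1,.06)]: print(proj(p,X))
w=manip.camera_params("wrist");print(rot(s["tool_rot"]).inv().apply(w["xyz"]-s["tool_pos"]), (rot(s["tool_rot"]).inv()*rot(w["orientation"])).as_matrix())
E
```

```text
tab [ 0.489 -0.191  0.09 ]
fin [ 0.489 -0.225  0.09 ]
caseFL [ 0.462 -0.098  0.06 ]
caseFR [ 0.457 -0.311  0.06 ]
caseBL [ 0.673 -0.105  0.08 ]
caseBR [ 0.669 -0.317  0.08 ]
blade [0.56  0.196 0.014]
bladefront [0.523 0.193 0.014]
rackFL [0.586 0.26  0.057]
rackFR [0.599 0.133 0.057]
rackBL [0.721 0.279 0.057]
rackBR [0.734 0.144 0.057]
jar [0.451 0.064 0.095]
tin [0.501 0.303 0.085]
(array([ 0.491, -0.192,  0.082]), np.float64(0.0009244365038654748)) (array([ 0.492, -0.229,  0.072]), np.float64(0.0012972487760932133))
[[ 0.956  0.292 -0.   ]
 [ 0.292 -0.956  0.002]
 [ 0.    -0.002 -1.   ]]
[[361.838 244.462]]
[ 0.067  0.    -0.143] [[-0.001 -0.965 -0.263]
 [ 1.    -0.001 -0.001]
 [ 0.    -0.263  0.965]]
```

```bash
python3 shift.py '[[1,0,0,0,0,0,0.16],[1,0,0,0,0,0,0.159],[1,0.035,-0.049,0,0,0,0],[1,0.035,-0.049,0,0,0,0],[1,0.035,-0.049,0,0,0,0]]'; python3 shift.py '[[1,0.035,-0.049,0,0,0,0],[1,0.035,-0.049,0,0,0,0],[1,0.035,-0.049,0,0,0,0],[1,0.035,-0.049,0,0,0,0],[1,0.035,-0.049,0,0,0,0]]'; python3 shift.py '[[1,0,0,0,0,0,0]]'
python3 -c "
from h import *
shot('wrist','w1');print(manip.state()['tool_pos'])"
python3 shift.py '[[1,-0.05,0,0,0,0,0],[1,-0.03,0,0,0,0,0],[1,0,0,0,0,0,0]]'
python3 -c "
from h import *
p,a=load('w1');q,b=shot('wrist','w2');cv2.imwrite('pics/w12.png',cv2.resize(np.vstack([a,b]),(640,800))[:,:] if 0 else np.hstack([a[:,100:500],b[:,100:500]]))"
```

```text
time: 0.72
tool_pos: [0.2917, -0.4513, 0.2307]
tool_rot: [-0.0, 1.0, -0.011, -0.0]
contact_force: [0.6, -1.0, 0.1]
gripper_width: 0.999
grasp_force: 0.0
time: 1.35
tool_pos: [0.4721, -0.2101, 0.231]
tool_rot: [0.0, 1.0, -0.011, -0.0]
contact_force: [0.1, -0.6, 0.3]
gripper_width: 1.0
grasp_force: 0.0
time: 1.48
tool_pos: [0.4728, -0.2086, 0.2308]
tool_rot: [-0.001, 1.0, -0.008, -0.0]
contact_force: [0.4, -0.3, -0.4]
gripper_width: 0.999
grasp_force: 0.0
[ 0.47193055 -0.21026038  0.23075523]
time: 1.9
tool_pos: [0.3897, -0.2111, 0.2309]
tool_rot: [0.0, 1.0, -0.013, -0.0]
contact_force: [0.6, -0.5, -0.5]
gripper_width: 1.001
grasp_force: 0.0
```

View pics/w12.png

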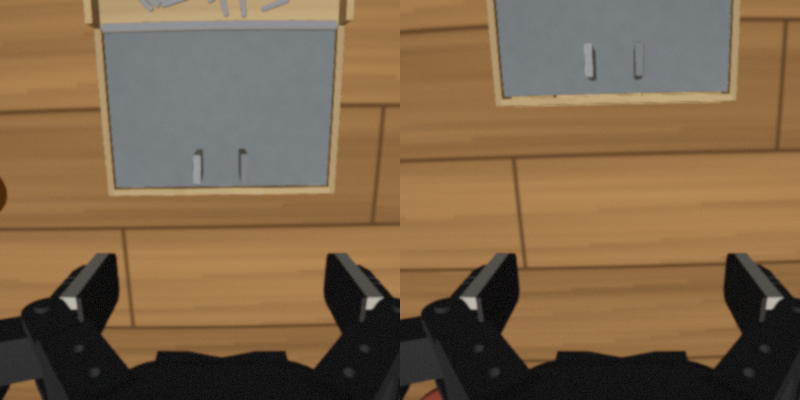

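w1 (left, column offset 100) shows the flap's front edge at row ~188, the tab at (198,167) and the fin at (243,165). In w2 the front edge is at row ~97, the tab at (589,60) and the fin at (639,60). I'll get the flap corners by mask and triangulate.

```bash
cat > m1.py <<'E'
from h import *
np.set_printoptions(precision=4,suppress=True)
cs=[];P=[]
for f in("w1","w2"):
    p,im=load(f);h=cv2.cvtColor(im,cv2.COLOR_BGR2HSV)
    m=cv2.inRange(h,(90,20,80),(125,90,160));m[240:]=0
    m=cv2.morphologyEx(m,cv2.MORPH_CLOSE,np.ones((9,9)));m=cv2.morphologyEx(m,cv2.MORPH_OPEN,np.ones((9,9)))
    c=max(cv2.findContours(m,0,2)[0],key=cv2.contourArea)[:,0,:].astype(float)
    y1=c[:,1].max();xm=(c[:,0].min()+c[:,0].max())/2
    yy=slice(None)
    def line(sel):
        vx,vy,x,y=cv2.fitLine(np.float32(c[sel]),cv2.DIST_HUBER,0,.01,.01).ravel();return np.cross([x,y,1],[x+vx,y+vy,1])
    ys=c[:,1]; mid=(ys>ys.min()+12)&(ys<y1-12)
    L=line(mid&(c[:,0]<xm));Rr=line(mid&(c[:,0]>xm))
    B=line((ys>y1-6)&(abs(c[:,0]-xm)<90))
    T=line((ys<ys.min()+6)&(abs(c[:,0]-xm)<90))
    I=lambda a,b:(lambda v:v[:2]/v[2])(np.cross(a,b))
    k=np.array([I(L,B),I(Rr,B),I(L,T),I(Rr,T)]);print(f,k.round(1));cs.append(k);P.append(p)
    print(plane(p,k,.06))
for i in(0,1):print(tri((P[0],cs[0][i]),(P[1],cs[1][i])))
for n,z in(("w1",.1),("w2",.1)):
    p,im=load(n);g=cv2.cvtColor(im,cv2.COLOR_BGR2GRAY)
    print(g[160 if n=="w1" else 52,285:360])
E
python3 m1.py
```

```text
w1 [[319.3 181.2]
 [318.4 181.2]
 [162.   35.8]
 [470.8  33.5]]
[[ 0.4715 -0.2066  0.06  ]
 [ 0.4715 -0.2058  0.06  ]
 [ 0.601  -0.0746  0.06  ]
 [ 0.5981 -0.3378  0.06  ]]
w2 [[ -312.6    96.9]
 [ 1403.     74.4]
 [  747.5     6.6]
 [-2124.9    -8.8]]
[[ 0.4778  0.3367  0.06  ]
 [ 0.4565 -1.1367  0.06  ]
 [ 0.5518 -0.6254  0.06  ]
 [ 0.5979  1.7564  0.06  ]]
(array([ 0.4955, -0.2033,  0.3567]), np.float64(0.0798598821555515))
(array([ 0.496 , -0.2126,  0.3647]), np.float64(0.08140237890832594))
[123 122 123 123 122 124 123 128 141 150 155 156 156 153 147 124  95  89
 104 119 122 122 123 123 123 122 123 123 122 125 123 124 123 122 124 124
 124 124 125 121 123 123 122 122 125 123 123 123 123 124 125 123 118 103
  84  92 111 122 124 127 127 126 126 124 123 124 122 122 122 122 123 124
 125 123 125]
[153 154 154 153 152 150 134  98  74  75  98 116 121 124 123 125 123 121
 124 124 125 124 123 123 124 123 123 122 121 122 122 121 120 119 121 121
 122 121 122 121 121 123 123 124 122 123 122 118 106  94 110 123 124 126
 126 127 127 127 119 117 122 121 122 122 122 126 123 123 123 121 123 123
 123 124 125]
```

```bash
sed -i 's/^    m=cv2.inRange.*/    m=np.uint8((im[:,:,0].astype(int)>im[:,:,2]-8)\&(im.max(2)>60))*255;m[235:]=0/; s/(9,9)/(5,5)/g' m1.py; python3 m1.py | head -22
```

```text
w1 [[216.1 185.9]
 [424.9 183.3]
 [202.8  24. ]
 [434.9  20. ]]
[[ 0.4686 -0.1102  0.06  ]
 [ 0.4679 -0.3049  0.06  ]
 [ 0.6089 -0.1109  0.06  ]
 [ 0.6086 -0.3063  0.06  ]]Traceback (most recent call last):
  File "m1.py", line 16, in <module>
    T=line((ys<ys.min()+6)&(abs(c[:,0]-xm)<90))
  File "m1.py", line 12, in line
    vx,vy,x,y=cv2.fitLine(np.float32(c[sel]),cv2.DIST_HUBER,0,.01,.01).ravel();return np.cross([x,y,1],[x+vx,y+vy,1])
              ~~~~~~~~~~~^^^^^^^^^^^^^^^^^^^^^^^^^^^^^^^^^^^^^^^^^^^^^
cv2.error: OpenCV(4.12.0) /io/opencv/modules/imgproc/src/linefit.cpp:50: error: (-215:Assertion failed) count > 0 in function 'fitLine2D_wods'
```

```bash
sed -i 's/    T=line.*/    T=line((ys<ys.min()+6)\&(abs(c[:,0]-xm)<90)) if f=="w1" else B+[0,0,50.]/;s/m=cv2.morphologyEx(m,cv2.MORPH_CLOSE.*/m=cv2.morphologyEx(m,cv2.MORPH_CLOSE,np.ones((15,15)),borderType=cv2.BORDER_REPLICATE)/' m1.py; python3 m1.py | head -22;python3 -c "
from h import *
s=manip.state();print(s['tool_pos'],s['tool_rot'])
p,im=load('w1');q,_=load('w2')
# tab / fin outer-face top edges: near ends
for n,a,b in(('tab',(298,184),(289,78)),('fin',(341.,182),(339,78))):print(n,tri((p,a),(q,b)))
for z in(.06,.1):print(plane(p,[(293,160),(340,160)],z),plane(q,[(284.5,52),(343,52)],z))
"
```

```text
w1 [[215.3 185.9]
 [510.2 182.3]
 [202.8   2. ]
 [346.5   2. ]]
[[ 0.4686 -0.1095  0.06  ]
 [ 0.4677 -0.3866  0.06  ]
 [ 0.6262 -0.1123  0.06  ]
 [ 0.6229 -0.2319  0.06  ]]
w2 [[204.2  94.8]
 [426.7  88.2]
 [199.6  44.9]
 [428.3  38.1]]
[[ 0.4687 -0.1106  0.06  ]
 [ 0.4689 -0.3055  0.06  ]
 [ 0.5101 -0.1107  0.06  ]
 [ 0.5102 -0.3054  0.06  ]]
(array([ 0.4687, -0.11  ,  0.06  ]), np.float64(0.0011029858633926704))
(array([ 0.4825, -0.2849,  0.2007]), np.float64(0.05507931828062756))
[123 122 123 123 122 124 123 128 141 150 155 156 156 153 147 124  95  89
 104 119 122 122 123 123 123 122 123 123 122 125 123 124 123 122 124 124
 124 124 125 121 123 123 122 122 125 123 123 123 123 124 125 123 118 103
  84  92 111 122 124 127 127 126 126 124 123 124 122 122 122 122 123 124
[ 0.39055131 -0.21114246  0.23123455] [ 2.45464061e-04  9.99920944e-01 -1.25690846e-02  2.53858231e-04]
tab (array([ 0.47734147, -0.18930236,  0.09675633]), np.float64(0.000553966462974021))
fin (array([ 0.4767922 , -0.22632032,  0.08929136]), np.float64(0.0023338683200368813))
[[ 0.49156625 -0.18308606  0.06      ]
 [ 0.49083699 -0.22585911  0.06      ]] [[ 0.50151115 -0.18301826  0.06      ]
 [ 0.50011121 -0.23273096  0.06      ]]
[[ 0.49767906 -0.18650651  0.1       ]
 [ 0.4970427  -0.22383015  0.1       ]] [[ 0.49575689 -0.18682321  0.1       ]
 [ 0.4945352  -0.23020649  0.1       ]]
```

The flap front edge is at x≈0.4687, the flap top at z≈0.060 and the case centre at y≈-0.208. Yaw is about 0. The tab and fin faces agree at y≈-0.186 and -0.230. I'll go down onto the pinch at (0.492, -0.215).

```bash
python3 shift.py '[[1,0.05,0.002,0,0,0,-0.025],[1,0.051,0.002,0,0,0,0],[1,0,0,0.05,0,0,0],[1,0,0,0.05,0,0,0],[1,0,0,0.03,0,0,0]]'; python3 shift.py '[[1,0,0,0,0,0,0],[1,0,0,0,0,0,0]]';python3 -c "
from h import *
shot('wrist','w3')"
```

```text
time: 2.58
tool_pos: [0.4915, -0.2148, 0.0977]
tool_rot: [-0.001, 1.0, 0.001, -0.002]
contact_force: [-0.7, 0.5, -0.0]
gripper_width: 1.0
grasp_force: 0.0
time: 2.82
tool_pos: [0.4935, -0.216, 0.1028]
tool_rot: [0.001, 1.0, 0.001, 0.001]
contact_force: [0.1, 0.1, 0.1]
gripper_width: 0.997
grasp_force: 0.0
```

View pics/w3.png

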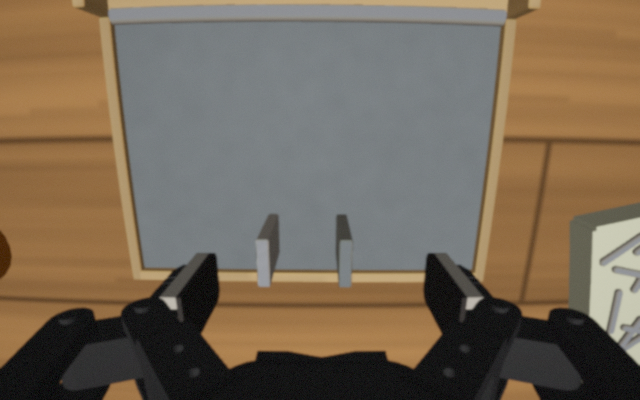

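The tab is at (268,250) and the fin at (344,250). The open fingers straddle them, so I'll descend and squeeze.

```bash
python3 shift.py '[[1,0,0,0.029,0,0,0],[1,0,0,0,0,0,0],[0,0,0,0,0,0,0],[0,0,0,0,0,0,0],[0,0,0,0,0,0,0]]'; python3 shift.py '[[0,0,0,0,0,0,0],[0,0,0,0,0,0,0]]'
```

```text
time: 3.5
tool_pos: [0.4933, -0.214, 0.0738]
tool_rot: [-0.001, 1.0, 0.001, 0.001]
contact_force: [-0.0, 8.3, 6.7]
gripper_width: 0.373
grasp_force: 6.3
time: 3.75
tool_pos: [0.4932, -0.2161, 0.0744]
tool_rot: [0.001, 1.0, 0.002, 0.001]
contact_force: [-1.5, -1.6, 5.8]
gripper_width: 0.318
grasp_force: 61.6
```

```bash
python3 -c "
import numpy as np
f=lambda a:np.array([-.115*np.cos(a)+.03*np.sin(a),.115*np.sin(a)+.03*np.cos(a)])
A=np.r_[0:1.76:.125]
for a in A: print(round(a,3),(f(a)-f(0)).round(4),(f(a+.125)-f(a)).round(4))"
```

```text
0.0 [0. 0.] [0.0046 0.0141]
0.125 [0.0046 0.0141] [0.0064 0.0134]
0.25 [0.011  0.0275] [0.008  0.0125]
0.375 [0.019 0.04 ] [0.0095 0.0114]
0.5 [0.0285 0.0515] [0.0108 0.0102]
0.625 [0.0393 0.0616] [0.012  0.0087]
0.75 [0.0513 0.0703] [0.013  0.0072]
0.875 [0.0643 0.0775] [0.0138 0.0055]
1.0 [0.0781 0.083 ] [0.0144 0.0037]
1.125 [0.0925 0.0867] [0.0147 0.0019]
1.25 [0.1072 0.0886] [0.0148 0.    ]
1.375 [0.1221 0.0886] [ 0.0147 -0.0018]
1.5 [0.1368 0.0868] [ 0.0144 -0.0036]
1.625 [0.1512 0.0832] [ 0.0138 -0.0054]
1.75 [0.165  0.0778] [ 0.0131 -0.0071]
```

Opening 0.318 means it is squeezed home. Now I'll swing the flap.

```bash
python3 shift.py '[[0,0.0046,0,-0.0141,0,0,0],[0,0.0064,0,-0.0134,0,0,0],[0,0.008,0,-0.0125,0,0,0],[0,0.0095,0,-0.0114,0,0,0],[0,0,0,0,0,0,0]]'; python3 shift.py '[[0,0.0108,0,-0.0102,0,0,0],[0,0.012,0,-0.0087,0,0,0],[0,0.013,0,-0.0072,0,0,0],[0,0.0138,0,-0.0055,0,0,0],[0,0,0,0,0,0,0]]'; python3 -c "
from h import *
shot('side','s1')"
```

```text
time: 4.38
tool_pos: [0.5196, -0.2162, 0.123]
tool_rot: [0.001, 1.0, 0.001, -0.002]
contact_force: [-1.5, -4.8, -3.3]
gripper_width: 0.316
grasp_force: 60.9
time: 5.0
tool_pos: [0.5692, -0.2164, 0.1544]
tool_rot: [0.001, 1.0, 0.001, -0.002]
contact_force: [-0.8, -5.4, -3.4]
gripper_width: 0.314
grasp_force: 61.5
```

View pics/s1.png

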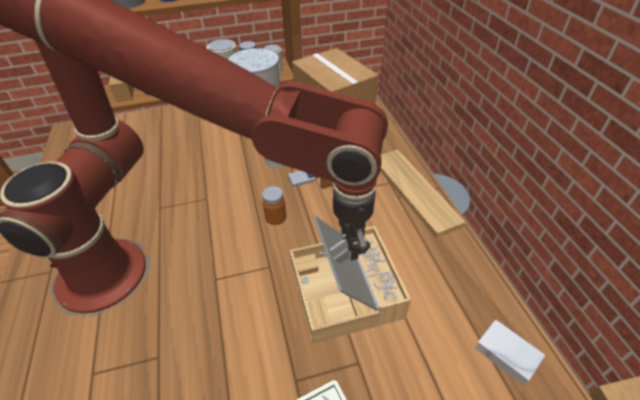

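The flap (centre about (345,265)) is swinging up with the hand, and the bay is visible at (330,290). Continuing to a hand angle of about 1.78.

```bash
python3 shift.py '[[0,0.0144,0,-0.0037,0,0,0],[0,0.0147,0,-0.0019,0,0,0],[0,0.0148,0,0,0,0,0],[0,0.0147,0,0.0018,0,0,0],[0,0.0144,0,0.0036,0,0,0]]'; python3 shift.py '[[0,0.0138,0,0.0054,0,0,0],[0,0.005,0,0.0025,0,0,0],[0,0,0,0,0,0,0]]'
python3 shift.py '[[1,0,0,0,0,0,0],[1,0,0,0,0,0,0],[1,0,0,0,0,0,0],[1,0,0,-0.05,0,0,0],[1,0,0,-0.05,0,0,0]]'
python3 shift.py '[[1,0,0,-0.05,0,0,0],[1,-0.06,0,0,0,0,0],[1,-0.06,0,0,0,0,0],[1,-0.04,0,0,0,0,0],[1,0,0,0,0,0,0]]'
python3 -c "
from h import *
_,a=shot('side','s2');_,b=shot('wrist','w4');cv2.imwrite('pics/v4.png',np.vstack([cv2.resize(a[180:380,230:470],(640,533))[:280],b[:,:]])[:600] if 0 else np.hstack([cv2.resize(a[210:350,270:430],(457,400)),b[:,150:490]]))"
```

```text
time: 5.68
tool_pos: [0.6419, -0.2167, 0.1557]
tool_rot: [0.002, 1.0, 0.001, -0.003]
contact_force: [-5.8, -5.3, 2.4]
gripper_width: 0.311
grasp_force: 59.1
time: 6.05
tool_pos: [0.662, -0.2168, 0.1483]
tool_rot: [0.002, 1.0, 0.001, -0.001]
contact_force: [-0.6, -5.3, 0.4]
gripper_width: 0.317
grasp_force: 59.2
time: 6.68
tool_pos: [0.662, -0.2148, 0.2485]
tool_rot: [-0.0, 1.0, 0.001, -0.0]
contact_force: [0.4, -0.7, -0.1]
gripper_width: 1.0
grasp_force: 0.0
time: 7.3
tool_pos: [0.5006, -0.2154, 0.2986]
tool_rot: [0.001, 1.0, 0.0, 0.001]
contact_force: [0.1, 1.0, 0.1]
gripper_width: 1.002
grasp_force: 0.0
```

View pics/v4.png

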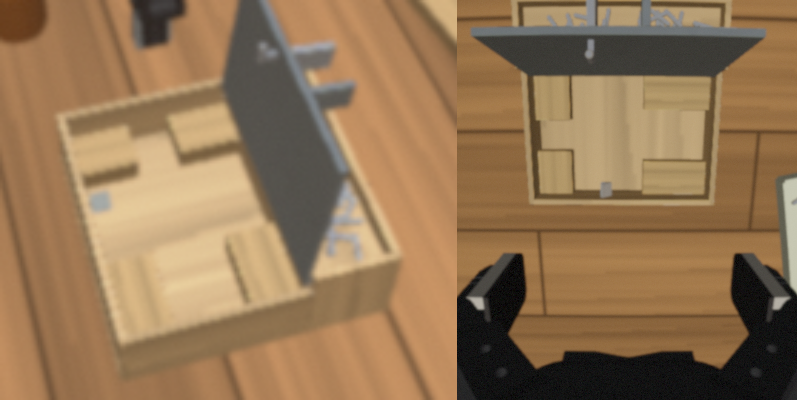

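The flap leans slightly past upright, and the bay is open with its four rails visible. The inner rail corners in the full wrist image are about (335,160), (337,107), (266,151) and (264,120). The flap's top edge is at row 30. I'll take a second view shifted along y and triangulate by optical flow.

```bash
python3 shift.py '[[1,0,-0.055,0,0,0,0],[1,0,-0.055,0,0,0,0],[1,0,0,0,0,0,0],[1,0,0,0,0,0,0]]'|head -2; python3 - <<'E'
from h import *
np.set_printoptions(precision=4,suppress=True)
p,a=load('w4');q,b=shot('wrist','w5')
g,k=[cv2.cvtColor(x,cv2.COLOR_BGR2GRAY) for x in(a,b)]
pt=np.float32([(335,160),(337,107),(266,151),(264,120),(222,202),(405,202),(165,34),(458,34)])
pt=cv2.cornerSubPix(g,pt.copy().reshape(-1,1,2),(4,4),(-1,-1),(3,30,.01))
dz=np.array([.032]*4+[.06]*2+[.197]*2)
X=np.array([plane(p,[x[0]],z)[0] for x,z in zip(pt,dz)])
guess=np.float32(proj(q,X)).reshape(-1,1,2)
n,st,e=cv2.calcOpticalFlowPyrLK(g,k,pt,guess.copy(),winSize=(21,21),flags=cv2.OPTFLOW_USE_INITIAL_FLOW,maxLevel=1)
for i in range(len(pt)):
    print(pt[i,0],n[i,0],st[i],X[i],*tri((p,pt[i,0]),(q,n[i,0])))
E
```

```text
time: 7.9
tool_pos: [0.5028, -0.1053, 0.2978]
[334.9035 159.2395] [423.3131 160.539 ] [1] [ 0.507  -0.2321  0.032 ] [ 0.5039 -0.2329  0.0132] 0.00047914895620435044
[335.6394 109.0212] [427.8337 111.5901] [1] [ 0.565  -0.2324  0.032 ] [ 0.5641 -0.233   0.0167] 0.0015935015241114348
[265.7035 149.1169] [355.3003 149.6382] [1] [ 0.519  -0.1503  0.032 ] [ 0.5168 -0.1474  0.0137] 5.7423547816094525e-05
[264.4408 119.3242] [380.7029  76.7964] [1] [ 0.5535 -0.1502  0.032 ] [ 0.5751 -0.1608  0.139 ] 0.0377139640214016
[222.4659 203.1199] [318.9305 203.8812] [1] [ 0.4607 -0.1024  0.06  ] [ 0.4612 -0.1031  0.0622] 0.00012542588836991845
[406.0496 204.4512] [500.3263 205.589 ] [1] [ 0.4591 -0.3134  0.06  ] [ 0.4599 -0.3126  0.0629] 0.0002090273957412655
[165.2529  36.1443] [326.3738  43.129 ] [1] [ 0.6146 -0.1118  0.197 ] [ 0.6133 -0.1088  0.19  ] 0.005281788020957231
[456.7374  37.4486] [605.7486  45.2482] [1] [ 0.6136 -0.3056  0.197 ] [ 0.6154 -0.3091  0.1876] 0.0002700682218221064
```

Floor and rails give the cradle at (0.5365, -0.208) with yaw about -0.005, and the flap at about 1.67 rad. Now over to the chisel for two wrist views.

```bash
python3 shift.py '[[1,-0.006,-0.058,0.01,0,0,0],[1,-0.006,-0.058,0.01,0,0,0],[1,-0.006,-0.058,0.01,0,0,0],[1,-0.006,-0.058,0.01,0,0,0],[1,-0.006,-0.02,0,0,0,0]]'|head -2;python3 shift.py '[[1,0,0,0,0,0,0],[1,0,0,0,0,0,0]]'|head -2; python3 -c "
from h import *
shot('wrist','c1')"; python3 shift.py '[[1,0,-0.055,0,0,0,0],[1,0,-0.035,0,0,0,0],[1,0,0,0,0,0,0],[1,0,0,0,0,0,0]]'|head -2
python3 -c "
from h import *
p,a=load('c1');q,b=shot('wrist','c2');cv2.imwrite('pics/c12.png',np.hstack([a[:260,120:520],b[:260,120:520]]))
print(manip.state()['joint_pos'])"
```

```text
time: 8.57
tool_pos: [0.471, 0.1482, 0.2564]
time: 8.82
tool_pos: [0.472, 0.1456, 0.2577]
time: 9.38
tool_pos: [0.4715, 0.2356, 0.2576]
[ 3.22132983e-01 -1.98372588e-01  1.80737732e+00 -4.76662370e-04
  1.53265711e+00  1.89199946e+00]
```

View pics/c12.png

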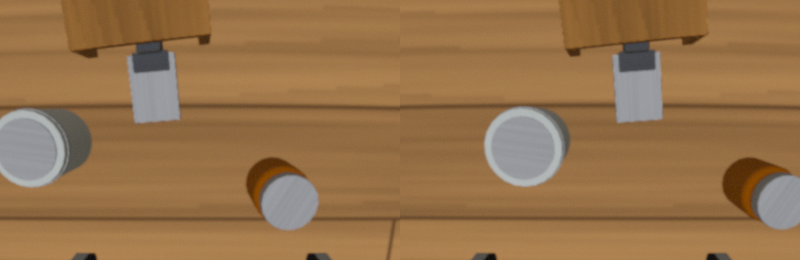

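The blade's front corners are at about (253,123)/(300,120) in c1 and (337,123)/(383,120) in c2. The shaft shoulder is dark at row ~60, the jar lid is at (409,201) and the tin is to the left. Now to refine.

```bash
cat > m2.py <<'E'
from h import *
np.set_printoptions(precision=4,suppress=True)
P=[];C=[]
for f,seed in(('c1',(276,100)),('c2',(360,100))):
    p,im=load(f);m=np.zeros((402,642),np.uint8)
    cv2.floodFill(cv2.GaussianBlur(im,(3,3),0),m,seed,0,(9,)*3,(9,)*3,4|cv2.FLOODFILL_MASK_ONLY|cv2.FLOODFILL_FIXED_RANGE|(255<<8)) if 0 else None
    h=cv2.cvtColor(im,cv2.COLOR_BGR2HSV);mm=((h[:,:,1]<60)&(h[:,:,2]>120)).astype(np.uint8)
    n,l,st,_=cv2.connectedComponentsWithStats(mm);k=(l==l[seed[1],seed[0]]).astype(np.uint8)
    c=max(cv2.findContours(k,0,2)[0],key=cv2.contourArea)
    b=cv2.boxPoints(cv2.minAreaRect(c));b=b[np.argsort(b[:,1])][::-1];b=np.r_[b[:2][np.argsort(b[:2,0])],b[2:][np.argsort(b[2:,0])]]
    g=cv2.cvtColor(im,cv2.COLOR_BGR2GRAY)
    b=cv2.cornerSubPix(g,b.reshape(-1,1,2).copy(),(4,4),(-1,-1),(3,30,.01)).reshape(-1,2)
    print(f,b.round(1).tolist());print(plane(p,b,.014));P.append(p);C.append(b)
for i in range(4):print(*tri((P[0],C[0][i]),(P[1],C[1][i])))
# rack front roof corners, jar, tin
print("rack",plane(P[0],[(193,50),(332,37)],.057),tri((P[0],(193,50)),(P[1],(293,50))),tri((P[0],(332,37)),(P[1],(429,35))))
print("jar",plane(P[0],[(409,201)],.095),"tin",plane(P[1],[(245,147)],.085))
E
python3 m2.py
```

```text
c1 [[255.0, 122.4000015258789], [299.0, 119.5999984741211], [246.3000030517578, 55.400001525878906], [293.8999938964844, 51.20000076293945]]
[[0.5208 0.2179 0.014 ]
 [0.5237 0.1697 0.014 ]
 [0.5904 0.2242 0.014 ]
 [0.5942 0.1739 0.014 ]]
c2 [[337.20001220703125, 122.5999984741211], [381.5, 118.69999694824219], [331.6000061035156, 54.29999923706055], [379.29998779296875, 51.400001525878906]]
[[0.5199 0.2179 0.014 ]
 [0.5242 0.1696 0.014 ]
 [0.5904 0.2245 0.014 ]
 [0.5937 0.1746 0.014 ]]
[0.5204 0.2179 0.0141] 0.0009297546510946495
[0.524  0.1697 0.0143] 0.0005286326160782092
[0.5906 0.2244 0.0126] 7.409072384990001e-06
[0.5943 0.1741 0.0112] 0.0005538179685218749
rack [[0.5903 0.2656 0.057 ]
 [0.6005 0.1355 0.057 ]] (array([0.5873, 0.2606, 0.0714]), np.float64(0.0017595567416371007)) (array([0.6015, 0.1355, 0.0568]), np.float64(0.002087748180936284))
jar [[0.454  0.0648 0.095 ]] tin [[0.5016 0.3047 0.085 ]]
```

The blade top is at z≈0.014, the yaw is 0.075 and the tip is at (0.522,0.194). I'll grasp 22 mm from the tip, at (0.544,0.1955).

```bash
python3 shift.py '[[0.8,0,0,0,0,0,-0.075],[0.8,0.04,0.026,0,0,0,0],[0.8,0.0293,0.0194,0.03,0,0,0],[0.8,0,0,0.06,0,0,0],[0.8,0,0,0.06,0,0,0]]'|head -2;python3 shift.py '[[0.8,0,0,0.06,0,0,0],[0.8,0,0,0.03,0,0,0],[0.8,0,0,0,0,0,0],[0.8,0,0,0,0,0,0]]'; python3 -c "
from h import *
print(totool([.544,.1955,.001]))"
```

```text
time: 10.05
tool_pos: [0.5448, 0.195, 0.1068]
time: 10.55
tool_pos: [0.5452, 0.1965, 0.0195]
tool_rot: [-0.0, 0.999, 0.038, 0.001]
contact_force: [-0.2, 0.7, 1.0]
gripper_width: 0.795
grasp_force: 0.0
[-0.00133881  0.00087059  0.01853064]
```

```bash
python3 shift.py '[[0.8,-0.001,0.001,0.0165,0,0,0],[0.8,0,0,0,0,0,0],[0,0,0,0,0,0,0],[0,0,0,0,0,0,0],[0,0,0,0,0,0,0]]'; python3 shift.py '[[0,0,0,0,0,0,0]]'
```

```text
time: 11.18
tool_pos: [0.5432, 0.196, 0.0019]
tool_rot: [-0.0, 0.999, 0.039, 0.0]
contact_force: [-1.0, 0.5, 3.3]
gripper_width: 0.567
grasp_force: 63.6
time: 11.3
tool_pos: [0.5432, 0.196, 0.0019]
tool_rot: [-0.0, 0.999, 0.039, 0.0]
contact_force: [-1.8, 0.1, 5.2]
gripper_width: 0.568
grasp_force: 63.8
```

Gripped. Drawing it out 140 mm.

```bash
python3 shift.py '[[0,-0.02,0,0,0,0,0],[0,-0.03,0,0,0,0,0],[0,-0.03,0,0,0,0,0],[0,-0.03,0,0,0,0,0],[0,-0.03,0,0,0,0,0]]'; python3 shift.py '[[0,0,0,0,0,0,0],[0.8,0,0,0,0,0,0],[0.8,0,0,0,0,0,0],[0.8,0,0,0,0,0,0],[0.8,0,0,-0.05,0,0,0]]'; python3 shift.py '[[0.8,0,0,-0.06,0,0,0],[0.8,-0.01,0,-0.06,0,0,0],[0.8,0,0,-0.03,0,0,0],[0.8,0,0,0,0,0,0],[0.8,0,0,0,0,0,0]]'
python3 -c "
from h import *
shot('wrist','d1')"; python3 shift.py '[[0.8,0,-0.05,0,0,0,0],[0.8,0,0,0,0,0,0],[0.8,0,0,0,0,0,0]]'|head -2
python3 -c "
from h import *
p,a=load('d1');q,b=shot('wrist','d2');cv2.imwrite('pics/d12.png',np.hstack([a[:,120:520],b[:,120:520]]))"
```

```text
time: 11.92
tool_pos: [0.404, 0.1852, 0.0018]
tool_rot: [-0.0, 0.999, 0.039, 0.002]
contact_force: [3.6, -0.4, 3.8]
gripper_width: 0.567
grasp_force: 63.7
time: 12.55
tool_pos: [0.3993, 0.1838, 0.0473]
tool_rot: [0.001, 0.999, 0.039, -0.005]
contact_force: [1.0, -0.3, 1.4]
gripper_width: 0.801
grasp_force: 0.0
time: 13.18
tool_pos: [0.3925, 0.1839, 0.1993]
tool_rot: [0.0, 0.999, 0.039, -0.001]
contact_force: [-0.1, -0.4, -0.3]
gripper_width: 0.801
grasp_force: 0.0
time: 13.6
tool_pos: [0.3885, 0.2336, 0.1992]
```

View pics/d12.png

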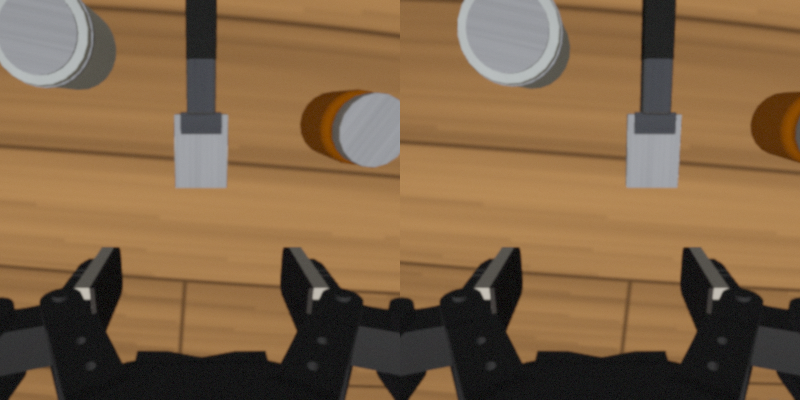

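The chisel lies free between the tin and the jar. The blade corners in d1 are (296,188)/(348,188) at the front and (294,114)/(347,114) at the back. The shaft runs upward at columns 306–336.

```bash
cat > m3.py <<'E'
from h import *
np.set_printoptions(precision=4,suppress=True)
P=[];C=[]
for f,a in(('d1',[(296,188),(347.5,188),(306,60),(336,60)]),('d2',[(346,188),(398.5,188),(362,60),(392,60)])):
    p,im=load(f);g=cv2.cvtColor(im,cv2.COLOR_BGR2GRAY)
    b=cv2.cornerSubPix(g,np.float32(a[:2]).reshape(-1,1,2),(4,4),(-1,-1),(3,30,.01)).reshape(-1,2)
    # shaft edges: strongest gradients along rows 10..100
    pts=[]
    for r in range(10,56,5):
        row=cv2.GaussianBlur(g,(3,3),0)[r].astype(int);d=np.diff(row);s=slice(int(a[2][0])-14,int(a[2][0])+46)
        pts.append((s.start+d[s].argmin()+.5,s.start+d[s].argmax()+.5,r))
    pts=np.array(pts);print(f,b.round(1).tolist(),pts[::4].tolist())
    m=np.c_[pts[:,:2].mean(1),pts[:,2]]
    print("tips",plane(p,b,.014));print("shaft mid",plane(p,m[[0,4,8]],.026), "width",plane(p,pts[[4]][:,[0,2]],.026)[0,1]-plane(p,pts[[4]][:,[1,2]],.026)[0,1])
    P.append(p);C.append(np.r_[b,pts[[4]][:,[0,2]],pts[[4]][:,[1,2]]])
for i in range(4):print(*tri((P[0],C[0][i]),(P[1],C[1][i])))
E
python3 m3.py
```

```text
d1 [[295.5, 187.1999969482422], [345.3999938964844, 187.5]] [[305.5, 336.5, 10.0], [305.5, 335.5, 30.0], [305.5, 335.5, 50.0]]
tips [[0.3797 0.2079 0.014 ]
 [0.3832 0.1595 0.014 ]]
shaft mid [[0.5365 0.195  0.026 ]
 [0.5207 0.1943 0.026 ]
 [0.5046 0.193  0.026 ]] width 0.025285637688407997
d2 [[345.70001220703125, 186.5], [396.5, 187.1999969482422]] [[361.5, 394.5, 10.0], [361.5, 394.5, 30.0], [360.5, 393.5, 50.0]]
tips [[0.38   0.2088 0.014 ]
 [0.3832 0.1593 0.014 ]]
shaft mid [[0.5362 0.197  0.026 ]
 [0.5205 0.1953 0.026 ]
 [0.5044 0.1944 0.026 ]] width 0.027918520887371984
[0.3786 0.2083 0.0086] 0.0003914602282913489
[0.3835 0.1596 0.0155] 1.9239624695251992e-05
[0.5226 0.2078 0.0101] 0.00026704819230454765
[0.5213 0.1817 0.0277] 5.327262755505945e-05
```

```bash
python3 shift.py '[[0.65,0.046,0.0245,0,0,0,0],[0.65,0.0453,0.0244,0,0,0,0],[0.65,0,0,0.06,0,0,0],[0.65,0,0,0.06,0,0,0],[0.65,0,0,0.04,0,0,0]]'|head -2;python3 shift.py '[[0.65,0,0,0,0,0,0],[0.65,0,0,0,0,0,0]]'; python3 -c "
from h import *
print(totool([.4833,.192,.004]))"
```

```text
time: 14.28
tool_pos: [0.4823, 0.1906, 0.0375]
time: 14.52
tool_pos: [0.4854, 0.1922, 0.0428]
tool_rot: [-0.0, 0.999, 0.038, 0.001]
contact_force: [0.1, 0.8, 0.0]
gripper_width: 0.652
grasp_force: 0.0
[-2.20769858e-03  3.06777334e-06  3.88058529e-02]
```

```bash
python3 shift.py '[[0.65,-0.002,0,0.037,0,0,0],[0.65,0,0,0,0,0,0],[0,0,0,0,0,0,0],[0,0,0,0,0,0,0],[0,0,0,0,0,0,0]]'; python3 shift.py '[[0,0,0,0,0,0,0],[0,0,0,0,0,0,0]]'
```

```text
time: 15.15
tool_pos: [0.4843, 0.1925, 0.0069]
tool_rot: [-0.0, 0.999, 0.039, 0.002]
contact_force: [-0.9, -1.8, 7.2]
gripper_width: 0.287
grasp_force: 61.8
time: 15.4
tool_pos: [0.4842, 0.1925, 0.0069]
tool_rot: [-0.0, 0.999, 0.039, 0.002]
contact_force: [-1.1, -1.6, 6.4]
gripper_width: 0.29
grasp_force: 61.8
```

Lift, then rotate 1.488 rad in place.

```bash
python3 shift.py '[[0,0,0,-0.03,0,0,0],[0,0,0,-0.05,0,0,0],[0,0,0,-0.05,0,0,0],[0,0,0,-0.03,0,0,0],[0,0,0,0,0,0,-0.186]]'|tail -3;python3 shift.py '[[0,0,0,0,0,0,-0.186],[0,0,0,0,0,0,-0.186],[0,0,0,0,0,0,-0.186],[0,0,0,0,0,0,-0.186],[0,0,0,0,0,0,-0.186]]'|head -2;python3 shift.py '[[0,0,0,0,0,0,-0.186],[0,0,0,0,0,0,-0.186],[0,0,0,0,0,0,0],[0,0,0,0,0,0,0]]'; python3 -c "
from h import *
np.set_printoptions(precision=4,suppress=True)
s=manip.state();print(rot(s['tool_rot']).as_matrix())
print(totool([.5366,-.196,.12]))"
```

```text
contact_force: [-0.7, 0.8, -6.0]
gripper_width: 0.282
grasp_force: 60.4
time: 16.65
tool_pos: [0.4812, 0.1921, 0.1632]
time: 17.15
tool_pos: [0.4817, 0.1922, 0.1637]
tool_rot: [-0.0, 0.71, 0.704, -0.0]
contact_force: [0.3, 0.3, -4.8]
gripper_width: 0.289
grasp_force: 60.4
[[ 0.0076  1.     -0.0009]
 [ 1.     -0.0076 -0.0001]
 [-0.0001 -0.0009 -1.    ]]
[-0.3877  0.0579  0.0436]
```

```bash
python3 shift.py '[[0,-0.0553,0.0083,0,0,0,0],[0,-0.0553,0.0083,0,0,0,0],[0,-0.0553,0.0083,0,0,0,0],[0,-0.0553,0.0083,0,0,0,0],[0,-0.0553,0.0083,0,0,0,0]]'|head -2;python3 shift.py '[[0,-0.0553,0.0082,0,0,0,0],[0,-0.0553,0.0082,0,0,0,0],[0,0,0,0,0,0,0],[0,0,0,0,0,0,0]]'; python3 -c "
from h import *
np.set_printoptions(precision=4,suppress=True)
print(totool([.5366,-.195,.017]))
shot('wrist','e1');shot('side','e2')
p,a=load('e1');q,b=load('e2')
cv2.imwrite('pics/e.png',np.hstack([a[:,100:540],cv2.resize(b[200:350,290:425],(360,400))]))"
```

```text
time: 17.77
tool_pos: [0.5222, -0.0862, 0.1641]
time: 18.27
tool_pos: [0.5377, -0.1949, 0.1636]
tool_rot: [-0.001, 0.709, 0.705, 0.0]
contact_force: [-0.1, 0.8, -5.1]
gripper_width: 0.289
grasp_force: 60.4
[-0.0003 -0.001   0.1466]
```

View pics/e.png

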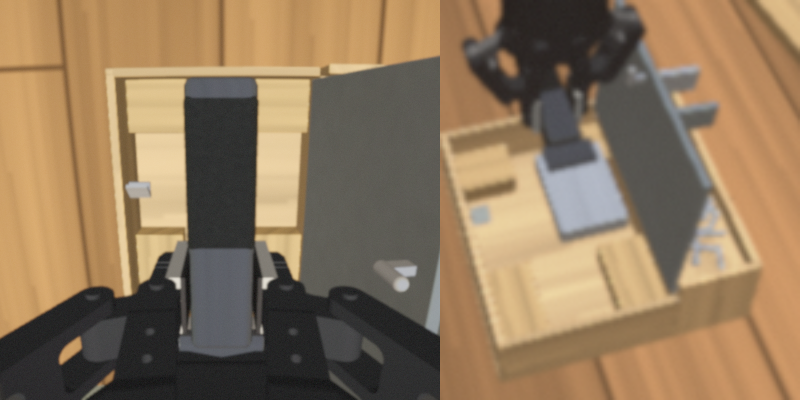

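The chisel hangs straight and central (shaft columns 284–357) over the bay. The keeper is to the left at (238,188) and the flap is clear to the right. Checking the shaft end's position and level, then lowering.

```bash
python3 - <<'E'
from h import *
p,_=load('e1')
for z in(.17,.176,.182,.188):print(z,plane(p,[(284,97),(357,97),(320,78)],z).round(4).tolist())
E
python3 shift.py '[[0,0,-0.001,0.04,0,0,0],[0,0,0,0.04,0,0,0],[0,0,0,0.025,0,0,0],[0,0,0,0,0,0,0],[0,0,0,0,0,0,0]]'
```

```text
0.17 [[0.524, -0.1249, 0.17], [0.5518, -0.1251, 0.17], [0.5378, -0.1181, 0.17]]
0.176 [[0.5246, -0.1251, 0.176], [0.5512, -0.1253, 0.176], [0.5378, -0.1186, 0.176]]
0.182 [[0.5252, -0.1252, 0.182], [0.5506, -0.1254, 0.182], [0.5378, -0.119, 0.182]]
0.188 [[0.5259, -0.1254, 0.188], [0.55, -0.1256, 0.188], [0.5378, -0.1195, 0.188]]
time: 19.0
tool_pos: [0.5381, -0.1949, 0.0606]
tool_rot: [0.001, 0.709, 0.706, 0.0]
contact_force: [0.7, -0.7, -4.0]
gripper_width: 0.29
grasp_force: 60.4
```

```bash
python3 shift.py '[[0,0,-0.0015,0.02,0,0,0],[0,0,0,0.014,0,0,0],[0,0,0,0,0,0,0],[0,0,0,0,0,0,0]]'; python3 shift.py '[[0,0,0,0.008,0,0,0],[0,0,0,0,0,0,0],[0,0,0,0,0,0,0]]'
```

```text
time: 19.5
tool_pos: [0.5356, -0.1953, 0.025]
tool_rot: [-0.0, 0.709, 0.705, 0.0]
contact_force: [0.3, 0.5, -5.0]
gripper_width: 0.291
grasp_force: 60.3
time: 19.88
tool_pos: [0.5355, -0.1951, 0.0171]
tool_rot: [-0.0, 0.709, 0.705, -0.0]
contact_force: [-0.5, -0.3, -5.3]
gripper_width: 0.288
grasp_force: 60.5
```

```bash
python3 shift.py '[[0,0,0,0.002,0,0,0],[0,0,0,0,0,0,0]]'; python3 shift.py '[[0.5,0,0,0,0,0,0],[0.5,0,0,0,0,0,0],[0.5,0,0,0,0,0,0],[0.5,0,0,-0.03,0,0,0],[0.5,0,0,-0.05,0,0,0]]'; python3 shift.py '[[0.5,0,0,-0.05,0,0,0],[0.5,0,0,-0.05,0,0,0],[0.5,0,0,-0.05,0,0,0],[0.5,0.04,0,-0.03,0,0,0],[0.5,0,0,0,0,0,0]]'
python3 -c "
from h import *
np.set_printoptions(precision=4,suppress=True)
print(manip.state()['tool_pos'])
p,a=shot('wrist','f1');q,b=shot('side','f2')
cv2.imwrite('pics/f.png',np.hstack([a[:,100:540],cv2.resize(b[200:350,290:425],(360,400))]))"
```

```text
time: 20.12
tool_pos: [0.5357, -0.1952, 0.0169]
tool_rot: [-0.0, 0.709, 0.705, -0.0]
contact_force: [-5.5, 3.2, 6.6]
gripper_width: 0.291
grasp_force: 61.9
time: 20.75
tool_pos: [0.5339, -0.1944, 0.0936]
tool_rot: [-0.002, 0.709, 0.705, -0.001]
contact_force: [1.2, 0.5, -0.1]
gripper_width: 0.497
grasp_force: 0.0
time: 21.38
tool_pos: [0.5374, -0.1543, 0.2793]
tool_rot: [0.003, 0.708, 0.706, 0.001]
contact_force: [-0.2, -0.5, -0.8]
gripper_width: 0.5
grasp_force: 0.0
[ 0.5374 -0.1543  0.2793]
```

View pics/f.png

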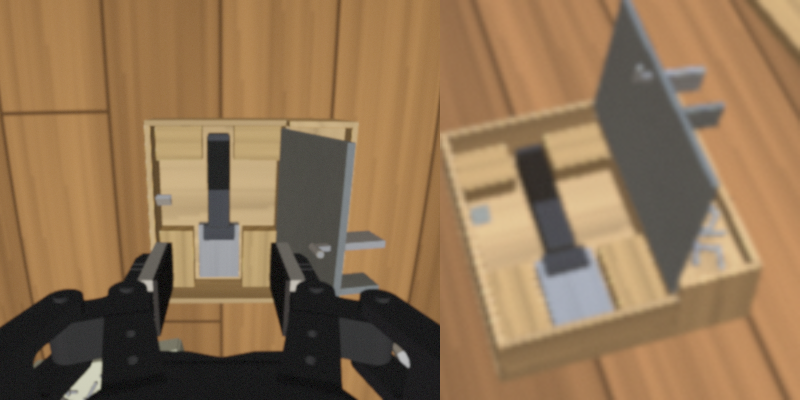

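The chisel lies flat: blade at (219,250) in the well, shaft at (218,160) in the slot, flap still leaning back. I'll rotate back and return above the pose where I released the plates.

```bash
python3 shift.py '[[1,0,0,-0.03,0,0,0.187],[1,0,0,0,0,0,0.187],[1,0,0,0,0,0,0.187],[1,0,0,0,0,0,0.187],[1,0,0,0,0,0,0.187]]'|head -2;python3 shift.py '[[1,0,0,0,0,0,0.187],[1,0,0,0,0,0,0.187],[1,0,0,0,0,0,0.187],[1,0,0,0,0,0,0.072],[1,0,0,0,0,0,0]]'; python3 shift.py '[[1,0.042,0.02,0,0,0,0],[1,0.042,0.02,0,0,0,0],[1,0.042,0.021,0,0,0,0],[1,0,0,0,0,0,0],[1,0,0,0,0,0,0]]'
python3 - <<'E'
from h import *
np.set_printoptions(precision=4,suppress=True)
s=manip.state();print(totool([.662,-.2155,.148]),rot(s['tool_rot']).as_matrix()[:,0])
# flap angle from f1: far (+y side) flap top corners
shot('wrist','g1')
E
```

```text
time: 22.1
tool_pos: [0.535, -0.1559, 0.3024]
time: 22.72
tool_pos: [0.5351, -0.1557, 0.3027]
tool_rot: [-0.001, 1.0, -0.001, -0.002]
contact_force: [-0.8, -0.0, 0.5]
gripper_width: 0.998
grasp_force: 0.0
time: 23.35
tool_pos: [0.6612, -0.2166, 0.3037]
tool_rot: [-0.0, 1.0, -0.001, -0.001]
contact_force: [-0.1, 0.3, 0.1]
gripper_width: 1.001
grasp_force: 0.0
[ 0.0012 -0.001   0.1557] [ 1.     -0.0019 -0.0022]
```

Go down to the same pose and squeeze.

```bash
python3 shift.py '[[1,0.001,-0.001,0.05,0,0,0],[1,0,0,0.05,0,0,0],[1,0,0,0.04,0,0,0],[1,0,0,0.0155,0,0,0],[1,0,0,0,0,0,0]]'; python3 shift.py '[[0,0,0,0,0,0,0],[0,0,0,0,0,0,0],[0,0,0,0,0,0,0],[0,0,0,0,0,0,0],[0,0,0,0,0,0,0]]'
```

```text
time: 24.02
tool_pos: [0.6621, -0.2151, 0.1496]
tool_rot: [-0.0, 1.0, -0.001, -0.0]
contact_force: [-1.0, -0.2, 0.3]
gripper_width: 0.999
grasp_force: 0.0
time: 24.65
tool_pos: [0.6644, -0.2168, 0.1529]
tool_rot: [0.001, 1.0, -0.002, 0.003]
contact_force: [1.2, -2.7, 6.1]
gripper_width: 0.315
grasp_force: 61.2
```

```bash
python3 shift.py '[[0,-0.005,0,-0.0025,0,0,0],[0,-0.0138,0,-0.0054,0,0,0],[0,-0.0144,0,-0.0036,0,0,0],[0,-0.0147,0,-0.0018,0,0,0],[0,-0.0148,0,0,0,0,0]]'|grep -E 'pos|force|width'; python3 shift.py '[[0,-0.0147,0,0.0019,0,0,0],[0,-0.0144,0,0.0037,0,0,0],[0,-0.0138,0,0.0055,0,0,0],[0,-0.013,0,0.0072,0,0,0],[0,-0.012,0,0.0087,0,0,0]]'|grep -E 'pos|force|width'; python3 shift.py '[[0,-0.0108,0,0.0102,0,0,0],[0,-0.0095,0,0.0114,0,0,0],[0,-0.008,0,0.0125,0,0,0],[0,-0.0064,0,0.0134,0,0,0],[0,0,0,0,0,0,0]]'
```

```text
tool_pos: [0.6028, -0.2167, 0.1658]
contact_force: [6.9, -2.0, -0.3]
gripper_width: 0.305
grasp_force: 62.0
tool_pos: [0.5348, -0.2165, 0.1411]
contact_force: [-1.3, 0.9, 11.7]
gripper_width: 0.315
grasp_force: 64.0
time: 26.52
tool_pos: [0.4967, -0.2162, 0.089]
tool_rot: [0.001, 1.0, -0.001, -0.0]
contact_force: [-4.2, -3.0, 1.6]
gripper_width: 0.311
grasp_force: 67.0
```

```bash
python3 shift.py '[[0,-0.004,0,0.012,0,0,0],[0,0,0,0.003,0,0,0],[0,0,0,0,0,0,0]]'; python3 shift.py '[[0,0,0,0.003,0,0,0],[0,0,0,0,0,0,0]]'; python3 shift.py '[[0,0,0,0.003,0,0,0],[0,0,0,0,0,0,0]]'
```

```text
time: 26.9
tool_pos: [0.4924, -0.2163, 0.075]
tool_rot: [0.001, 1.0, -0.001, -0.001]
contact_force: [-10.5, -0.9, 9.3]
gripper_width: 0.311
grasp_force: 67.5
time: 27.15
tool_pos: [0.4925, -0.2164, 0.0747]
tool_rot: [0.001, 1.0, -0.001, -0.002]
contact_force: [-17.0, 3.3, 24.4]
gripper_width: 0.314
grasp_force: 67.3
time: 27.4
tool_pos: [0.4925, -0.2164, 0.0744]
tool_rot: [0.001, 1.0, -0.0, -0.003]
contact_force: [-24.5, 7.0, 39.6]
gripper_width: 0.316
grasp_force: 67.8
```

The flap hits its stop with the hand where it first pinched. Release and lift, then check with two views.

```bash
python3 shift.py '[[0,0,0,-0.003,0,0,0],[1,0,0,0,0,0,0],[1,0,0,0,0,0,0],[1,0,0,0,0,0,0],[1,0,0,-0.05,0,0,0]]'; python3 shift.py '[[1,0,0,-0.055,0,0,0],[1,-0.03,0.002,-0.05,0,0,0],[1,0,0,0,0,0,0],[1,0,0,0,0,0,0]]'
python3 - <<'E'
from h import *
np.set_printoptions(precision=4,suppress=True)
p,im=shot('wrist','k1')
g=cv2.cvtColor(im,cv2.COLOR_BGR2GRAY)
# expected pixels: plate top outer edges (sprung), flap corners
X=np.array([(.48,-.186,.1),(.504,-.186,.1),(.48,-.200,.1),(.48,-.230,.1),(.504,-.230,.1),(.4687,-.110,.06),(.4687,-.306,.06)])
e=proj(p,X);print(e.round(1))
r=int((e[0,1]+e[1,1])/2)
for rr in(r-6,r,r+6):print(rr,g[rr,int(e[0,0])-16:int(e[3,0])+16:2])
m=np.uint8((im[:,:,0].astype(int)>im[:,:,2]-8)&(im.max(2)>60))*255
for c in(int(e[5,0])+15,int(e[6,0])-15,int(e[3,0])+40):
    print(c,m[int(e[5,1])-12:int(e[5,1])+8,c]//255)
for name in('side','top'):
    q,b=shot(name,'k_'+name)
    print(name,'white tin/jar/shelf ok?',[round(float(np.abs(b[y-15:y+15,x-15:x+15].astype(int)-load(name+'0')[1][y-15:y+15,x-15:x+15]).mean()),1) for x,y in ([(275,150),(275,205),(343,145)] if name=='side' else [(210,225),(300,243),(250,155)])])
E
```

```text
time: 28.02
tool_pos: [0.4903, -0.2136, 0.1164]
tool_rot: [-0.002, 1.0, -0.001, -0.004]
contact_force: [0.9, 0.5, -0.5]
gripper_width: 1.002
grasp_force: 0.0
time: 28.52
tool_pos: [0.4632, -0.2172, 0.2254]
tool_rot: [0.0, 1.0, -0.001, 0.0]
contact_force: [-0.8, -0.2, -1.4]
gripper_width: 0.998
grasp_force: 0.0
[[281.3 171.1]
 [280.3 140.3]
 [299.1 171. ]
 [337.4 170.9]
 [337.6 140.1]
 [203.5 175.8]
 [418.8 174.9]]
149 [124 123 123 122 123 123 123 119 132 152 156 146  91  75 107 122 122 123
 122 123 122 122 124 122 124 122 123 123 124 124 122 119 107 122 127 126
 119 120 125 122 122 125 122 122]
155 [124 124 121 122 125 122 122 119 137 154 155 149  96  71 109 124 123 124
 123 124 122 125 124 124 125 126 123 125 124 125 124 121 101 123 127 126
 122 122 124 123 122 124 124 125]
161 [124 124 125 123 122 125 125 125 143 157 153 146 106  73 104 123 126 123
 123 125 124 124 124 123 122 124 123 123 123 122 122 121 105 123 127 127
 120 122 124 124 124 121 124 121]
218 [1 1 1 1 1 1 1 1 1 1 1 1 1 1 0 0 0 0 0 0]
403 [1 1 1 1 1 1 1 1 1 1 1 1 1 1 0 0 0 0 0 0]
377 [1 1 1 1 1 1 1 1 1 1 1 1 1 1 0 0 0 0 0 0]
side white tin/jar/shelf ok? [81.8, 32.6, 8.1]
top white tin/jar/shelf ok? [6.4, 5.4, 5.3]
```

The tab has sprung back: its bright top is at columns 281–289, as predicted for the sprung position. The flap edge is at the shut row. I'll back the arm away and compare the side view with the start picture.

```bash
python3 shift.py '[[1,-0.03,0.05,0,0,0,0],[1,-0.03,0.05,0,0,0,0],[1,-0.03,0.05,0,0,0,0],[1,-0.03,0.05,0,0,0,0],[1,-0.03,0.05,0,0,0,0]]'|head -2; python3 shift.py '[[1,-0.03,0.05,0,0,0,0],[1,-0.03,0.05,0,0,0,0],[1,0,0,0,0,0,0],[1,0,0,0,0,0,0]]'|head -2
python3 - <<'E'
from h import *
np.set_printoptions(precision=3,suppress=True)
for name,boxes in(('side',[('plates',300,260,325,296),('flap',292,235,380,335),('tin',258,130,292,168),('jar',260,184,290,226),('shelftin',328,126,358,165)]),('top',[('tin',190,205,230,245),('jar',286,228,316,258),('shelftin',232,138,268,172),('case',358,158,444,246)])):
    q,b=shot(name,'z_'+name);a=load(name+'0')[1]
    for n,x0,y0,x1,y1 in boxes:
        A,B=[np.float32(cv2.cvtColor(i[y0:y1,x0:x1],cv2.COLOR_BGR2GRAY)) for i in(a,b)]
        print(name,n,cv2.phaseCorrelate(A,B),abs(A-B).mean())
print(manip.state()['time'],manip.state()['tool_pos'])
E
```

```text
time: 29.3
tool_pos: [0.3115, -0.4677, 0.2236]
time: 29.8
tool_pos: [0.2526, -0.5659, 0.2236]
side plates ((0.6278111064823637, -0.03011676214469361), 1.0121055091751947) 0.9111111
side flap ((-0.009351876004373594, -0.011481215798141875), 0.9758540869818794) 0.84079546
side tin ((-0.004040269117155049, 0.0158069446865845), 0.992939616408613) 0.84674925
side jar ((-0.0810644721320184, 0.5236759980498391), 0.9554606882731119) 0.87460315
side shelftin ((0.09804185882735084, -0.12815129622033794), 0.9772317719459533) 0.9059829
top tin ((-0.07679710960267272, -0.0354535403425551), 0.848252911567688) 0.5325
top jar ((0.021114511298298666, -0.23478245579105916), 0.8205192014906142) 0.5377778
top shelftin ((0.0874703641758714, -0.0867046428301812), 0.9442825736822905) 0.60784316
top case ((0.026771144200594676, 0.032070028525403416), 0.9385220551196439) 0.5490222
29.9 [ 0.253 -0.565  0.224]
```

The differences are at noise level (<1 grey level): the flap, tab and bystanders are exactly as at the start. Handing in.

```bash
python3 -c "
from plant import manip
print(manip.job_done())"
```

```text
the job is handed in; nothing more can be done
None
```

The job is done and handed in at about 30 s: the chisel is seated in its cradle, the flap is shut with the tab sprung back, and the tins and jar show no movement against the starting pictures; the catch's engagement was judged from those pictures, not by a pull test.

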